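# Scrap bracket down the chute

### The arm

A 6-joint arm with a two-finger parallel gripper is mounted at the origin on the work surface. World frame = base frame: x ahead of the robot, y to its left, z up, the work surface at z = 0. Lengths are in m, angles in rad, forces in N, time in s.
With the tool pointing down it reaches from about 0.425 to 0.95 m from the base axis. Payload 3.5 kg.
Tool frame: the origin (TCP) lies at the very end of the fingers, on their centre line; the grasp point (between the pads) lies 19 mm behind it; z points along the fingers, y is the line along which they close (so a half turn about z gives the same grasp; the last joint's range is limited). The gripper opens to 85 mm and grips with 20 to 120 N. Pads are 22 mm wide; open, the fingers measure 114 mm over their backs; the gripper's body (76 mm by 85 mm) begins 54 mm behind the grasp point. The pads swing forward as they close: fully open they stand 13 mm farther back than shut.
Start: joints at [0.99, 0.286, 1.577, -0, 1.279, -0.15], TCP at [0.282, 0.613, 0.205] pointing down, gripper open.
Joint ranges: [-2.77, 2.77], [-0.9, 2.22], [0.21, 2.48], [-1.53, 4.67], [0.24, 2.81], [-2.84, 2.84]. Speed limits (rad/s): [2.79, 2.79, 3.14, 3.14, 3.14, 3.14].

### API

Orientations are given as a unit quaternion [x, y, z, w].
In Python, from plant import ctrl, optics, sign_off gives the robot as it stands.
- The arm moves only by the shell command python3 -m creep 'ROWS' [FORCE]. ROWS is JSON, a list of rows, each an object of numbers: "x", "y", "z": the shift along the tool's x, y, z in mm; "rx", "ry", "rz": the turn, a rotation vector about the tool's x, y, z in degrees; "grip": the opening, from 0 (shut) to 1 (fully open). In form: [{"x": .., "y": .., "z": .., "rx": .., "ry": .., "rz": .., "grip": ..}, ...]. A call has exactly 10 rows; each row shifts and turns the commanded pose from where the row before left it, along the tool's axes as they then stand; what a row does not reach is not made up. A row lasts 1/12 s, in which the tool goes at most 41.7 mm and 7.16 degrees, less where a joint would pass 70% of its speed; a pose out of reach is approached as far as the arm can. A call with a gripper value outside its range is refused whole. The fingers move at their own pace and stop on an object; FORCE is the grip in N (left out, the last holds). Time passes only in rows, so rows that do not move let the fingers close, or fill a call up. It gives the time, the measured TCP pose, the force, the opening and the grip force at its end, in the units of the state.
- ctrl.get_state(): the state, without advancing time (a new reading comes with each control period).
- optics.read_camera(name): name is "scene" or "top" or "wrist"; returns a dict with "color" (420x560x3 uint8, blue, green, red), "K" (3x3 intrinsics, pixels), "R" (3x3) and "t" (3): a world point X has camera coordinates R X + t. Camera axes: x right, y down, z forward; pixel columns grow to the right and rows downward; lengths in m; the calibration is good to about 2 mm. The wrist camera is an equidistant fisheye: a pixel r from the principal point sees the ray r / f radians off the axis. A picture is of the moment at which its call begins. There is no depth.
- sign_off(): hands the job in; it is judged then, once.
The state is a dict: "time": time; "qpos": joint angles; "dq": joint speeds; "joint_efforts": joint torques, N m; "eef_pos": TCP position; "tcp_rot": TCP orientation; "contact_force": force on the tool from outside, world axes, zero at the start; "wrist_torque": the same for the moment, N m; "opening": opening from 0.0 (shut) to 1.0 (fully open); "finger_force": force on a finger pad.
Only numpy, scipy, OpenCV 4.12 (cv2) and the standard library are available. Lean on these libraries where they do the work, as an engineer would, in place of code of your own. Each camera call takes 0.05 s, during which the arm holds its last target. There are 200 camera calls.

### The job

A laptop has been taken apart and three of its metal parts lie on the raised plywood ledge of the sorting station. The L-shaped steel bracket is scrap: push it off the far edge of the ledge, without lifting it, so that it drops into the steel scrap chute just below and stays there. Leave the finned heat sink and the round loudspeaker lying where they are on the ledge.

Things in the scene. Friction and masses are not known exactly. Their poses are not given: they have to be found in the camera images.
- station: Fixed stand. Origin: on the bench, below the middle of the ledge's lip. x points from ledge to chute, away from the robot, y along the lip. Ledge: rimless plywood top 130 mm high, x -160 to 0 (the lip), y -190 to 190 mm. Chute, open on top: steel slide falling at 55 degrees from under the whole lip to a trough (floor 4 mm high, x 85 to 157), front wall 93 mm high at x 157 to 162, end walls 95 mm.
- bracket: Loose L-shaped bare steel bracket, 100 g: foot 50 (x) by 44 (y) by 4 mm, upright leg 30 mm high and 4 mm thick along its edge at x = -25 mm, black screw holes. Origin: centre of the foot's underside. Starts flat on the ledge, leg towards the robot, up to 20 degrees askew, 55 to 85 mm from the lip, in one of three places 120 mm apart along it.
- heatsink: Loose aluminium heat sink, 50 by 46 mm and 24 mm high with six upright fins; origin at the centre of its underside. Stands in another of the three places on the ledge. To be left alone.
- speaker: Loose round steel loudspeaker, 48 mm in diameter and 20 mm high with a black cone on top; origin at the centre of its underside. Stands in the remaining place on the ledge. To be left alone.
There are look-alikes about, which are no part of the job. Leave any blue or purple look-alike of the bracket alone.

How it is judged:
At the end, for the whole second after the job is handed in: The bracket lies at rest inside the chute: its origin between the lip and the front wall (station x 0 to 160 mm), between the end walls (y within 190 mm), less than 85 mm above the bench, slower than 20 mm/s. The heat sink and the loudspeaker are within 20 mm of where they began (x of bracket in the frame of station between 0 and 0.16 m and y of bracket in the frame of station between -0.19 and 0.19 m and z of bracket in the frame of station below 0.085 m and linear speed of bracket below 0.02 m/s and distance of each of heatsink, speaker from where it was at the start of the episode below 0.02 m); the robot touches nothing.
It fails at once if the bracket is lifted more than 30 mm above the ledge instead of being pushed (z of bracket in the frame of station above 0.16 m).
It fails at once if the heat sink is shifted by more than 20 mm (distance of heatsink from where it was at the start of the episode above 0.02 m).
It fails at once if the loudspeaker is shifted by more than 20 mm (distance of speaker from where it was at the start of the episode above 0.02 m).
It also fails if it takes over 30 s, if anything falls off the work surface, if the arm or the gripper's body presses on something with over 40 N, if the wrist force passes 120 N, or if a joint passes its speed limit or range.

## Working session

There is one attempt and no reset: what is moved stays moved. The work goes in short steps, Python scripts to look and compute and a shell command to move; the robot and the scene stay as the last step left them, time stands still between calls to the robot, and variables do not carry over. Pictures are saved under pics/ and viewed, at most 10 in all, crops included, and the job is handed in when it is done.

```bash
mkdir -p pics
python3 - <<'E'
from plant import ctrl, optics
import cv2,pickle
s=ctrl.get_state();print({k:s[k] for k in('time','eef_pos','tcp_rot','opening','contact_force')})
d={n:optics.read_camera(n) for n in('top','scene')}
pickle.dump(d,open('c.pkl','wb'))
for n in d:
    cv2.imwrite(f'pics/{n}0.png',d[n]['color']);print(n,d[n]['K'].tolist() if hasattr(d[n]['K'],'tolist') else d[n]['K'],d[n]['R'],d[n]['t'])
E
```

```text
{'time': 0.0, 'eef_pos': array([0.28145879, 0.61272773, 0.20361663]), 'tcp_rot': array([ 2.13752061e-01,  9.76887224e-01, -1.11224602e-03, -4.13871416e-04]), 'opening': 1.0006996200922276, 'contact_force': array([ 0.16374761, -0.25949429, -0.71494052])}
top [[414.46013738990024, 0.0, 286.89895232186734], [0.0, 414.46013738990024, 207.48863593570508], [0.0, 0.0, 1.0]] [[ 0.00321366 -0.99996644  0.00753636]
 [-0.99067602 -0.00421009 -0.13617379]
 [ 0.13620094 -0.00702847 -0.9906563 ]] [0.03629589 0.47718029 0.74281971]
scene [[402.6461698368538, 0.0, 275.3639665575998], [0.0, 402.6461698368538, 214.18000999581633], [0.0, 0.0, 1.0]] [[ 0.63628962  0.7712992  -0.01526638]
 [ 0.49469031 -0.42312395 -0.75910975]
 [-0.59196032  0.47546152 -0.65078362]] [-0.31572068 -0.11783362  1.01559834]
```

View pics/top0.png

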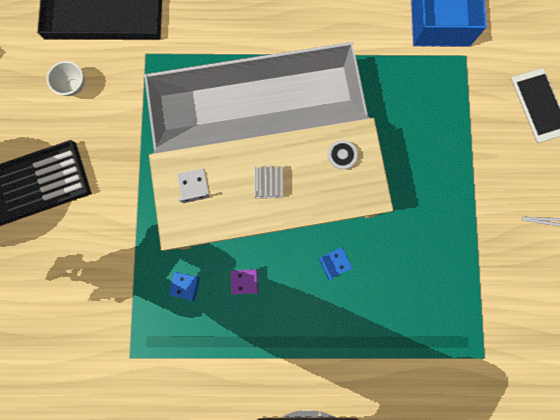

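View pics/scene0.png

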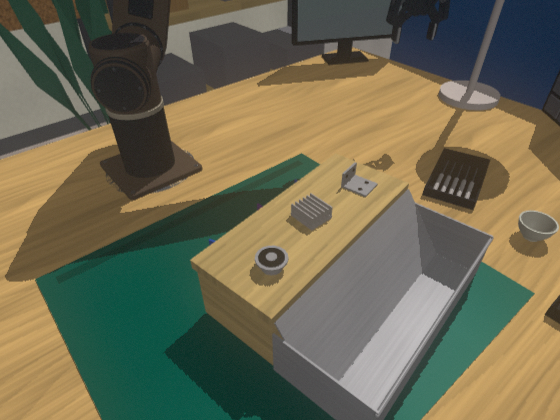

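The top view shows the ledge with a plain grey, two-hole L part at (193,184), the heat sink at (269,181) and the speaker at (343,154). Look-alikes are blue (183,285), purple (244,281) and blue (336,262), all off the ledge. By the description I choose the grey one at (193,184), and check it in a close crop.

```bash
cat > h.py <<'E'
import numpy as np,cv2,pickle
def cast(c,uv,z):
    uv=np.atleast_2d(np.array(uv,float));C=-c['R'].T@c['t']
    r=np.c_[uv,np.ones(len(uv))]@np.linalg.inv(c['K']).T@c['R']
    return C+r*((z-C[2])/r[:,2])[:,None]
E
python3 - <<'E'
from h import *
d=pickle.load(open('c.pkl','rb'));c=d['top'];im=c['color']
print('cam',-c['R'].T@c['t'])
P=cast(c,[(150,155),(375,119),(392,210),(161,249)],.13);print('ledge corners',P.round(4))
hsv=cv2.cvtColor(im,cv2.COLOR_BGR2HSV);m=(hsv[...,1]<45).astype('uint8')*255
roi=np.zeros_like(m);cv2.fillPoly(roi,[np.array([(158,160),(374,127),(388,208),(164,244)])],255);m&=roi
m=cv2.morphologyEx(m,cv2.MORPH_CLOSE,np.ones((5,5)))
lip=P[1]-P[0];lip/=np.linalg.norm(lip);n=np.array([-lip[1],lip[0],0]);print('yaw of station x',np.degrees(np.arctan2(n[1],n[0])), 'mid',(P[0]+P[1])/2)
for k in cv2.findContours(m,0,2)[0]:
    if cv2.contourArea(k)<150:continue
    r=cv2.minAreaRect(k);b=cv2.boxPoints(r);print(r,b.round(1).tolist());print(cast(c,b,.134).round(4).tolist(),cast(c,[r[0]],.14).round(4))
cr=[cv2.resize(d['top']['color'][150:220,150:240],(540,420),interpolation=2),cv2.resize(d['scene']['color'][155:205,330:384],(240,222),interpolation=2)]
cr[1]=cv2.copyMakeBorder(cr[1],0,198,0,0,0);cv2.imwrite('pics/crop.png',np.hstack(cr))
E
```

```text
cam [0.37144168 0.04352453 0.80058493]
ledge corners [[ 0.5505  0.266   0.13  ]
 [ 0.6148 -0.1092  0.13  ]
 [ 0.4602 -0.1331  0.13  ]
 [ 0.3954  0.2409  0.13  ]]
yaw of station x 9.722689047193017 mid [0.5826619  0.07839133 0.13      ]
((190.99998474121094, 185.5), (29.613447189331055, 31.08015251159668), 77.90524291992188) [[172.6999969482422, 174.3000030517578], [203.10000610351562, 167.8000030517578], [209.3000030517578, 196.6999969482422], [178.89999389648438, 203.1999969482422]]
[[0.5172, 0.226, 0.134], [0.5284, 0.1767, 0.134], [0.4802, 0.1651, 0.134], [0.4693, 0.214, 0.134]] [[0.4975 0.1941 0.14  ]]
((268.0, 181.0), (32.0, 28.0), 90.0) [[254.0, 165.0], [282.0, 165.0], [282.0, 197.0], [254.0, 197.0]]
[[0.5334, 0.0932, 0.134], [0.5337, 0.0471, 0.134], [0.4803, 0.0468, 0.134], [0.4801, 0.0924, 0.134]] [[0.5055 0.0696 0.14  ]]
((342.5, 154.0), (28.0, 29.0), 90.0) [[328.0, 140.0], [357.0, 140.0], [357.0, 168.0], [328.0, 168.0]]
[[0.5766, -0.0291, 0.134], [0.5769, -0.0774, 0.134], [0.5292, -0.0765, 0.134], [0.529, -0.0287, 0.134]] [[ 0.5512 -0.052   0.14  ]]
```

View pics/crop.png

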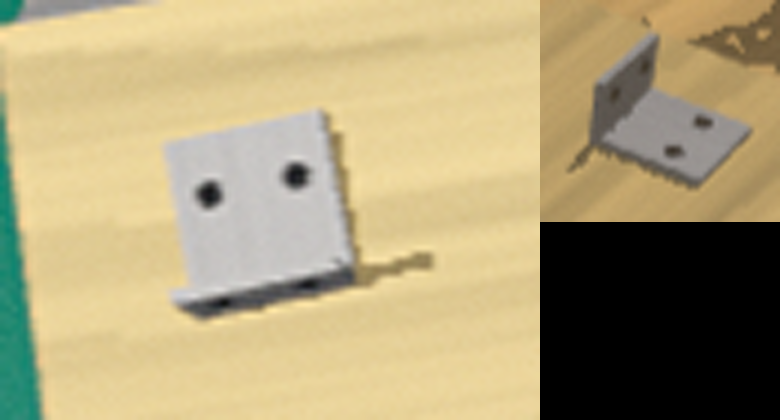

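The crop shows a bare grey L with two black holes in the foot and an upright leg on the robot side. That is the bracket. Foot front corners are at px (177.5,174.2) and (203.7,168.3), leg base corners at (183.3,203) and (209.2,197.5). Now I work out the standoff pose and the shifts in tool axes.

```bash
cat > go.py <<'E'
from h import *
from plant import ctrl
from scipy.spatial.transform import Rotation as Ro
def rel(goal,yhead):
    s=ctrl.get_state();R=Ro.from_quat(s['tcp_rot']);d=R.inv().apply(np.array(goal)-s['eef_pos'])
    y=R.apply([0,1,0]);h=np.degrees(np.arctan2(y[1],y[0]))
    print('pos',s['eef_pos'].round(4),'shift mm (tool axes now)',(1000*d).round(1),'rz',round(h-yhead,1),'t',s['time'])
E
python3 - <<'E'
from go import *
c=pickle.load(open('c.pkl','rb'))['top']
f=cast(c,[(177.5,174.2),(203.7,168.3)],.134);b=cast(c,[(183.3,203),(209.2,197.5)],.13)
for n,q in(('front',f),('back',b)):
    v=q[0]-q[1];print(n,q.round(4).tolist(),np.degrees(np.arctan2(v[1],v[0])),np.linalg.norm(v))
a=np.radians(9.7);x=np.array([np.cos(a),np.sin(a),0]);mid=np.array([.5827,.0784,.13])
print('station x of front/back',(f-mid)@x,(b-mid)@x,'y',(b.mean(0)-mid)@[-x[1],x[0],0])
m=b.mean(0);ctr=(f.mean(0)+b.mean(0))/2;print('centre',ctr)
g=m-x*.036;g[2]=.2;print('goal',g);rel(g,99.7)
E
```

```text
front [[0.5174, 0.2182, 0.134], [0.5275, 0.1756, 0.134]] 103.34808718906703 0.043737553634918984
back [[0.4703, 0.2079, 0.13], [0.4796, 0.166, 0.13]] 102.46999152586166 0.04297645888101852
station x of front/back [-0.04083609 -0.03805315] [-0.08895416 -0.08687725] y 0.12514608597221738
centre [0.49868944 0.1919344  0.132     ]
goal [0.43947007 0.18087845 0.2       ]
pos [0.2815 0.6128 0.2038] shift mm (tool axes now) [-323.9 -326.5    4.4] rz -34.4 t 0.1
```

```bash
python3 -m creep '[{"x":-20,"y":-20,"z":-1,"grip":0.2},{"x":-28,"y":-28,"grip":0.2},{"x":-28,"y":-28,"grip":0.2},{"x":-28,"y":-28,"grip":0.2},{"x":-28,"y":-28,"grip":0.2},{"x":-28,"y":-28,"grip":0.2},{"x":-28,"y":-28,"grip":0.2},{"x":-28,"y":-28,"grip":0.2},{"x":-28,"y":-28,"grip":0.2},{"x":-20,"y":-20,"grip":0.2}]'
python3 -m creep '[{"rz":-6,"grip":0.2},{"rz":-6,"grip":0.2},{"rz":-6,"grip":0.2},{"rz":-6,"grip":0.2},{"rz":-6,"grip":0.2},{"rz":-4.4,"grip":0.2},{"grip":0.2},{"grip":0.2},{"grip":0.2},{"grip":0.2}]'
python3 -c "
from go import *
rel([.4395,.1809,.138],99.7)"
```

```text
pos [0.2815 0.6128 0.2038] shift mm (tool axes now) [-323.9 -326.3   66.4] rz -34.4 t 0.1$[0]: bad value
$[0]: bad value
```

Both calls were refused, probably because every key must be present.

```bash
python3 -m creep '[{"x":-20,"y":-20,"z":0,"rx":0,"ry":0,"rz":0,"grip":0.2},{"x":-28,"y":-28,"z":0,"rx":0,"ry":0,"rz":0,"grip":0.2},{"x":-28,"y":-28,"z":0,"rx":0,"ry":0,"rz":0,"grip":0.2},{"x":-28,"y":-28,"z":0,"rx":0,"ry":0,"rz":0,"grip":0.2},{"x":-28,"y":-28,"z":0,"rx":0,"ry":0,"rz":0,"grip":0.2},{"x":-28,"y":-28,"z":0,"rx":0,"ry":0,"rz":0,"grip":0.2},{"x":-28,"y":-28,"z":0,"rx":0,"ry":0,"rz":0,"grip":0.2},{"x":-28,"y":-28,"z":0,"rx":0,"ry":0,"rz":0,"grip":0.2},{"x":-28,"y":-28,"z":0,"rx":0,"ry":0,"rz":0,"grip":0.2},{"x":-20,"y":-20,"z":0,"rx":0,"ry":0,"rz":0,"grip":0.2}]'
python3 -c "
from go import *
rel([.4395,.1809,.138],99.7)"
```

```text
time: 0.93
eef_pos: [0.4117, 0.2605, 0.2046]
tcp_rot: [0.214, 0.977, -0.0, -0.0]
contact_force: [-0.4, 0.8, 0.2]
opening: 0.202
finger_force: 0.0
pos [0.4117 0.2605 0.2046] shift mm (tool axes now) [-58.6 -60.6  66.7] rz -34.5 t 0.9333
```

```bash
python3 -m creep '[{"x":-20,"y":-20,"z":0,"rx":0,"ry":0,"rz":0,"grip":0.2},{"x":-20,"y":-20,"z":0,"rx":0,"ry":0,"rz":0,"grip":0.2},{"x":-18,"y":-20,"z":0,"rx":0,"ry":0,"rz":0,"grip":0.2},{"x":0,"y":0,"z":0,"rx":0,"ry":0,"rz":-6,"grip":0.2},{"x":0,"y":0,"z":0,"rx":0,"ry":0,"rz":-6,"grip":0.2},{"x":0,"y":0,"z":0,"rx":0,"ry":0,"rz":-6,"grip":0.2},{"x":0,"y":0,"z":0,"rx":0,"ry":0,"rz":-6,"grip":0.2},{"x":0,"y":0,"z":0,"rx":0,"ry":0,"rz":-6,"grip":0.2},{"x":0,"y":0,"z":0,"rx":0,"ry":0,"rz":-4.4,"grip":0.2},{"x":0,"y":0,"z":0,"rx":0,"ry":0,"rz":0,"grip":0.2}]'
python3 - <<'E'
from go import *
from plant import optics
rel([.4395,.1809,.138],99.7)
c=optics.read_camera('wrist')['color'];d=optics.read_camera('scene')['color'][100:310,230:510]
cv2.imwrite('pics/a.png',np.hstack([cv2.resize(c,(400,300)),cv2.resize(d,(400,300))]))
E
```

```text
time: 1.77
eef_pos: [0.4387, 0.1844, 0.2045]
tcp_rot: [-0.085, 0.996, -0.0, -0.0]
contact_force: [0.4, -0.8, 0.4]
opening: 0.2
finger_force: 0.0
pos [0.4387 0.1844 0.2045] shift mm (tool axes now) [-0.2 -3.5 66.5] rz 0.1 t 1.7667
```

View pics/a.png

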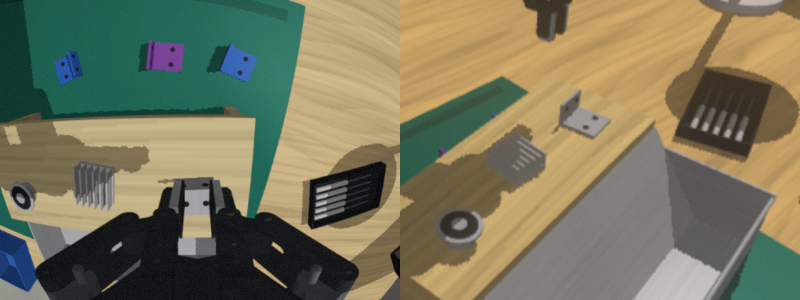

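The wrist image shows the fingers centred on the bracket (about (193,195) in the composite), with the heat sink and speaker clear to the side. Next I descend behind the leg and check the tip height.

```bash
python3 -m creep '[{"x":0,"y":-3,"z":10,"rx":0,"ry":0,"rz":0,"grip":0.2},{"x":0,"y":0,"z":10,"rx":0,"ry":0,"rz":0,"grip":0.2},{"x":0,"y":0,"z":10,"rx":0,"ry":0,"rz":0,"grip":0.2},{"x":0,"y":0,"z":10,"rx":0,"ry":0,"rz":0,"grip":0.2},{"x":0,"y":0,"z":10,"rx":0,"ry":0,"rz":0,"grip":0.2},{"x":0,"y":0,"z":8,"rx":0,"ry":0,"rz":0,"grip":0.2},{"x":0,"y":0,"z":4,"rx":0,"ry":0,"rz":0,"grip":0.2},{"x":0,"y":0,"z":4,"rx":0,"ry":0,"rz":0,"grip":0.2},{"x":0,"y":0,"z":0,"rx":0,"ry":0,"rz":0,"grip":0.2},{"x":0,"y":0,"z":0,"rx":0,"ry":0,"rz":0,"grip":0.2}]'
python3 - <<'E'
from go import *
from plant import optics
rel([.4395,.1809,.138],99.7)
d=optics.read_camera('scene')['color'][90:240,260:460]
cv2.imwrite('pics/b.png',cv2.resize(d,(800,600),interpolation=2))
E
```

```text
time: 2.7
eef_pos: [0.4398, 0.1816, 0.1391]
tcp_rot: [-0.085, 0.996, 0.0, 0.0]
contact_force: [-1.2, 0.6, 0.8]
opening: 0.2
finger_force: 0.0
pos [0.4398 0.1816 0.1391] shift mm (tool axes now) [ 0.4 -0.6  1.1] rz 0.0 t 2.7
```

View pics/b.png

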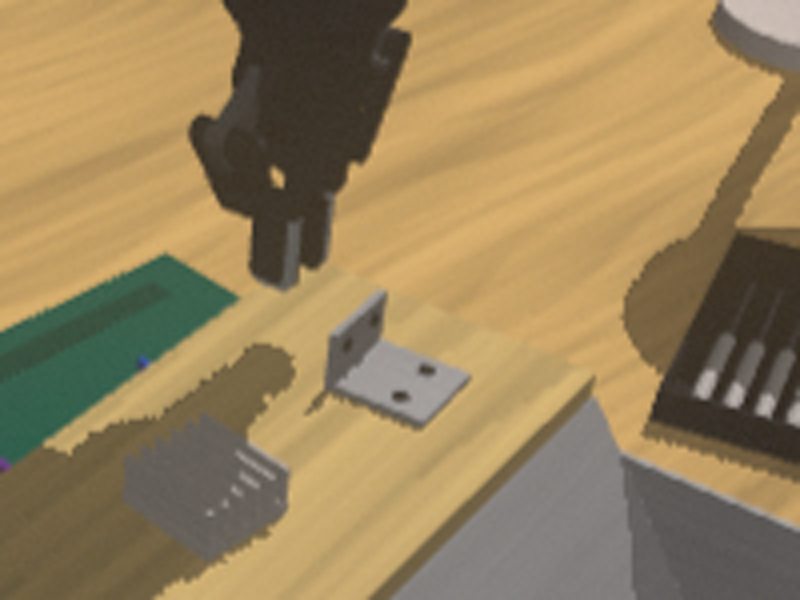

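The fingertips sit low behind the leg, centred on it (tips at about (290,275), leg at (355,330)). Now I push along tool -x.

```bash
python3 -m creep '[{"x":-8,"y":0,"z":2,"rx":0,"ry":0,"rz":0,"grip":0.2},{"x":-8,"y":0,"z":0,"rx":0,"ry":0,"rz":0,"grip":0.2},{"x":-6,"y":0,"z":0,"rx":0,"ry":0,"rz":0,"grip":0.2},{"x":-6,"y":0,"z":0,"rx":0,"ry":0,"rz":0,"grip":0.2},{"x":-6,"y":0,"z":0,"rx":0,"ry":0,"rz":0,"grip":0.2},{"x":-6,"y":0,"z":0,"rx":0,"ry":0,"rz":0,"grip":0.2},{"x":-8,"y":0,"z":0,"rx":0,"ry":0,"rz":0,"grip":0.2},{"x":-8,"y":0,"z":0,"rx":0,"ry":0,"rz":0,"grip":0.2},{"x":-8,"y":0,"z":0,"rx":0,"ry":0,"rz":0,"grip":0.2},{"x":-8,"y":0,"z":0,"rx":0,"ry":0,"rz":0,"grip":0.2}]'
python3 - <<'E'
from go import *
from plant import optics
d=optics.read_camera('scene')['color'][90:240,260:460]
cv2.imwrite('pics/c.png',cv2.resize(d,(640,480),interpolation=2))
E
```

```text
time: 3.58
eef_pos: [0.5115, 0.1938, 0.137]
tcp_rot: [-0.085, 0.996, -0.0, 0.0]
contact_force: [0.4, 0.3, -0.5]
opening: 0.202
finger_force: 0.0
```

View pics/c.png

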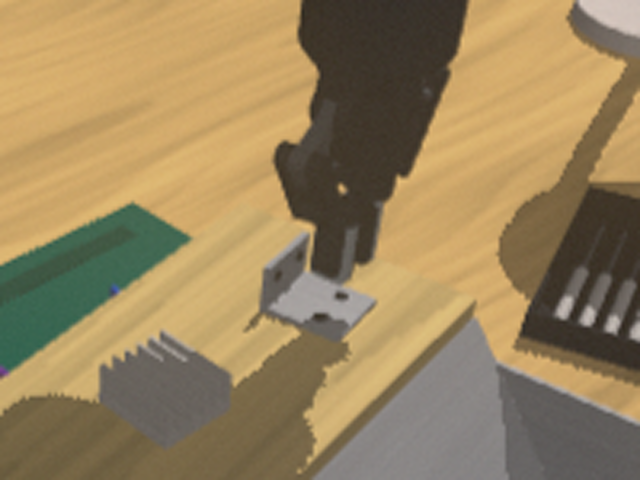

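The bracket has not moved. In the scene view the tips (340,270) appear about 11 px above where the reported TCP projects, so the fingers seem to have passed over or beside the leg. I look again before moving.

Run:
```python
from go import *
from plant import optics
s=ctrl.get_state();print(s['eef_pos'],s['qpos'].round(3) if hasattr(s['qpos'],'round') else s['qpos'])
d={n:optics.read_camera(n) for n in('top','scene','wrist')};pickle.dump(d,open('c2.pkl','wb'))
o=[]
for n,(u,v) in(('top',(140,120)),('scene',(310,140))):
    c=d[n];im=c['color'].copy();p=c['R']@s['eef_pos']+c['t'];p=c['K']@(p/p[2]);print(n,p)
    cv2.circle(im,(int(p[0]),int(p[1])),1,(0,0,255),-1)
    o.append(cv2.resize(im[v:v+120,u:u+100],(400,480),interpolation=2))
cv2.imwrite('pics/d.png',np.hstack(o))
```

```text
[0.51281997 0.1938613  0.13728218] [ 0.176  0.074  1.95  -0.     1.116 -1.564]
top [191.84544542 176.5755159    1.        ]
scene [364.36348619 185.79999531   1.        ]
```

View pics/d.png

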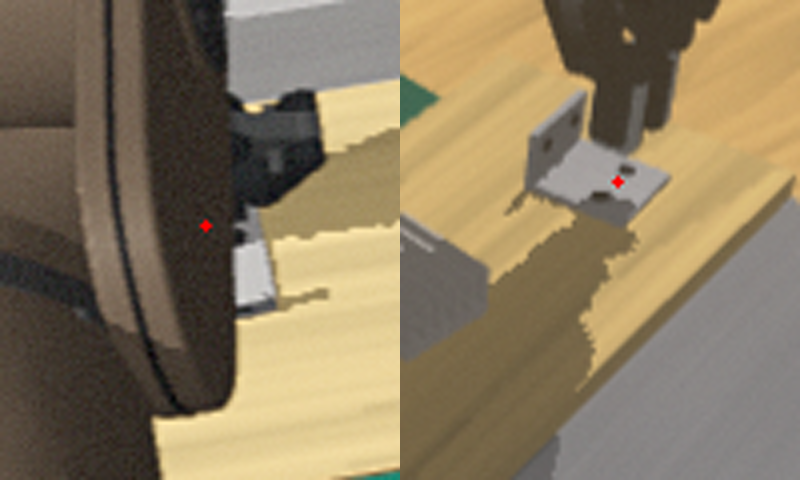

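The top view shows the foot at (265,270) of the crop, undisturbed. In the scene view the fingertips (615–655,130–150) stand clearly above the red TCP dot, about 20–25 mm too high, so they passed over the leg. I retreat the same way, shut the gripper (the tips are then the stated TCP) and measure the tip height.

```bash
python3 -m creep '[{"x":10,"y":0,"z":0,"rx":0,"ry":0,"rz":0,"grip":0.2},{"x":10,"y":0,"z":0,"rx":0,"ry":0,"rz":0,"grip":0.2},{"x":10,"y":0,"z":0,"rx":0,"ry":0,"rz":0,"grip":0.2},{"x":10,"y":0,"z":0,"rx":0,"ry":0,"rz":0,"grip":0.2},{"x":10,"y":0,"z":0,"rx":0,"ry":0,"rz":0,"grip":0.2},{"x":10,"y":0,"z":0,"rx":0,"ry":0,"rz":0,"grip":0.2},{"x":10,"y":0,"z":0,"rx":0,"ry":0,"rz":0,"grip":0.2},{"x":5,"y":0,"z":0,"rx":0,"ry":0,"rz":0,"grip":0.0},{"x":0,"y":0,"z":0,"rx":0,"ry":0,"rz":0,"grip":0.0},{"x":0,"y":0,"z":0,"rx":0,"ry":0,"rz":0,"grip":0.0}]'
python3 - <<'E'
from go import *
from plant import optics
s=ctrl.get_state();print(s['eef_pos'],s['opening'],s['contact_force'])
o=[]
for n,(u,v) in(('top',(150,140)),('scene',(280,100))):
    c=optics.read_camera(n);im=cv2.resize(c['color'][v:v+120,u:u+100],(400,480),interpolation=2)
    for dz in(0,.02):
        p=c['R']@(s['eef_pos']+[0,0,dz])+c['t'];p=c['K']@(p/p[2]);print(n,dz,p)
        cv2.circle(im,(int((p[0]-u)*4),int((p[1]-v)*4)),3,(0,0,255),-1)
    o.append(im)
cv2.imwrite('pics/e.png',np.hstack(o))
E
```

```text
time: 4.62
eef_pos: [0.4367, 0.181, 0.1373]
tcp_rot: [-0.085, 0.996, 0.0, 0.0]
contact_force: [-0.3, -0.1, 0.2]
opening: -0.003
finger_force: 0.0
[0.43668908 0.18101139 0.13729111] -0.0030791454758296905 [-0.28413952 -0.09604583  0.23251009]
top 0 [198.23077231 223.13511844   1.        ]
top 0.02 [195.60474283 221.86611358   1.        ]
scene 0 [328.59591796 170.05044728   1.        ]
scene 0.02 [329.36523869 161.02310676   1.        ]
```

View pics/e.png

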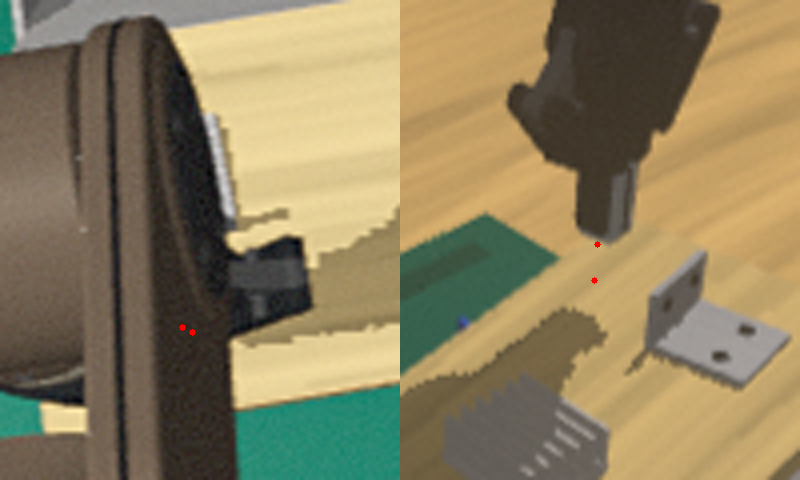

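Closed tips are at (601,238) in the crop, about 23 mm above the reported TCP (lower dot) and laterally right. The true tip height is about 160 mm, so I lower 19 mm in gentle steps and check the force.

```bash
python3 -m creep '[{"x":0,"y":0,"z":4,"rx":0,"ry":0,"rz":0,"grip":0.0},{"x":0,"y":0,"z":4,"rx":0,"ry":0,"rz":0,"grip":0.0},{"x":0,"y":0,"z":3,"rx":0,"ry":0,"rz":0,"grip":0.0},{"x":0,"y":0,"z":2,"rx":0,"ry":0,"rz":0,"grip":0.0},{"x":0,"y":0,"z":2,"rx":0,"ry":0,"rz":0,"grip":0.0},{"x":0,"y":0,"z":2,"rx":0,"ry":0,"rz":0,"grip":0.0},{"x":0,"y":0,"z":1,"rx":0,"ry":0,"rz":0,"grip":0.0},{"x":0,"y":0,"z":1,"rx":0,"ry":0,"rz":0,"grip":0.0},{"x":0,"y":0,"z":0,"rx":0,"ry":0,"rz":0,"grip":0.0},{"x":0,"y":0,"z":0,"rx":0,"ry":0,"rz":0,"grip":0.0}]'
python3 - <<'E'
from go import *
from plant import optics
s=ctrl.get_state();c=optics.read_camera('scene');u,v=280,100
cv2.imwrite('pics/f.png',cv2.resize(c['color'][v:v+100,u:u+100],(600,600),interpolation=2))
E
```

```text
time: 5.55
eef_pos: [0.4367, 0.181, 0.1181]
tcp_rot: [-0.085, 0.996, 0.0, 0.0]
contact_force: [-0.4, 0.5, 0.4]
opening: -0.0
finger_force: 0.0
```

View pics/f.png

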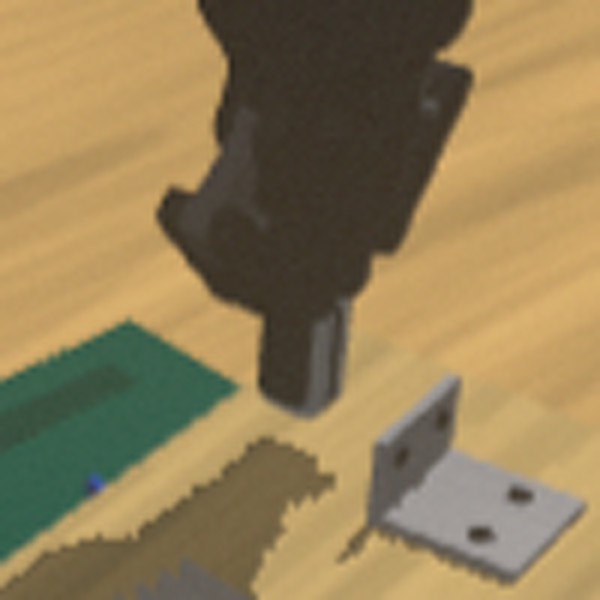

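No contact, and the tips (305,415) are now about 8–10 mm above the ledge, lined up with the leg's middle (415,450). I push again.

```bash
python3 -m creep '[{"x":-8,"y":0,"z":0,"rx":0,"ry":0,"rz":0,"grip":0.0},{"x":-8,"y":0,"z":0,"rx":0,"ry":0,"rz":0,"grip":0.0},{"x":-6,"y":0,"z":0,"rx":0,"ry":0,"rz":0,"grip":0.0},{"x":-6,"y":0,"z":0,"rx":0,"ry":0,"rz":0,"grip":0.0},{"x":-6,"y":0,"z":0,"rx":0,"ry":0,"rz":0,"grip":0.0},{"x":-6,"y":0,"z":0,"rx":0,"ry":0,"rz":0,"grip":0.0},{"x":-8,"y":0,"z":0,"rx":0,"ry":0,"rz":0,"grip":0.0},{"x":-8,"y":0,"z":0,"rx":0,"ry":0,"rz":0,"grip":0.0},{"x":-8,"y":0,"z":0,"rx":0,"ry":0,"rz":0,"grip":0.0},{"x":-8,"y":0,"z":0,"rx":0,"ry":0,"rz":0,"grip":0.0}]'
python3 - <<'E'
from go import *
from plant import optics
s=ctrl.get_state();c=optics.read_camera('scene');u,v=300,110
cv2.imwrite('pics/g.png',cv2.resize(c['color'][v:v+120,u:u+120],(600,600),interpolation=2))
E
```

```text
time: 6.43
eef_pos: [0.5084, 0.1933, 0.1178]
tcp_rot: [-0.085, 0.996, -0.0, -0.0]
contact_force: [-0.9, 0.1, -0.3]
opening: -0.001
finger_force: 0.3
```

View pics/g.png

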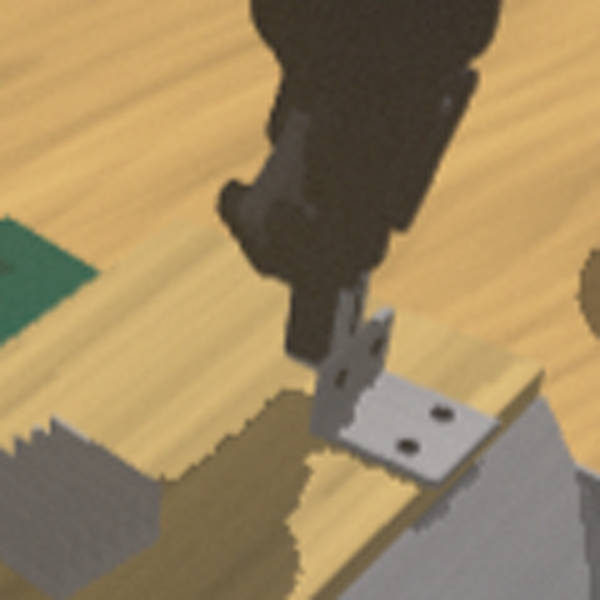

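The bracket is moving with the fingers, square to the lip, and its front edge (465,455) already overhangs the lip. I continue the push past the lip.

```bash
python3 -m creep '[{"x":-6,"y":0,"z":0,"rx":0,"ry":0,"rz":0,"grip":0.0},{"x":-7,"y":0,"z":0,"rx":0,"ry":0,"rz":0,"grip":0.0},{"x":-7,"y":0,"z":0,"rx":0,"ry":0,"rz":0,"grip":0.0},{"x":-7,"y":0,"z":0,"rx":0,"ry":0,"rz":0,"grip":0.0},{"x":-7,"y":0,"z":0,"rx":0,"ry":0,"rz":0,"grip":0.0},{"x":-7,"y":0,"z":0,"rx":0,"ry":0,"rz":0,"grip":0.0},{"x":-7,"y":0,"z":0,"rx":0,"ry":0,"rz":0,"grip":0.0},{"x":-7,"y":0,"z":0,"rx":0,"ry":0,"rz":0,"grip":0.0},{"x":-7,"y":0,"z":0,"rx":0,"ry":0,"rz":0,"grip":0.0},{"x":0,"y":0,"z":0,"rx":0,"ry":0,"rz":0,"grip":0.0}]'
python3 -m creep '[{"x":0,"y":0,"z":-5,"rx":0,"ry":0,"rz":0,"grip":0.0},{"x":5,"y":0,"z":-10,"rx":0,"ry":0,"rz":0,"grip":0.0},{"x":10,"y":0,"z":-15,"rx":0,"ry":0,"rz":0,"grip":0.0},{"x":15,"y":0,"z":-15,"rx":0,"ry":0,"rz":0,"grip":0.0},{"x":15,"y":0,"z":-15,"rx":0,"ry":0,"rz":0,"grip":0.0},{"x":15,"y":20,"z":-10,"rx":0,"ry":0,"rz":0,"grip":0.0},{"x":10,"y":25,"z":0,"rx":0,"ry":0,"rz":0,"grip":0.0},{"x":0,"y":30,"z":0,"rx":0,"ry":0,"rz":0,"grip":0.0},{"x":0,"y":30,"z":0,"rx":0,"ry":0,"rz":0,"grip":0.0},{"x":0,"y":30,"z":0,"rx":0,"ry":0,"rz":0,"grip":0.0}]'
python3 - <<'E'
from go import *
from plant import optics
o=pickle.load(open('c.pkl','rb'))['scene']['color'];c=optics.read_camera('scene');im=c['color']
cv2.imwrite('pics/h.png',im)
a=np.radians(9.7);x=np.array([np.cos(a),np.sin(a),0]);y=np.array([-x[1],x[0],0]);mid=np.array([.5827,.0784,0])
def prj(p):
    p=c['R']@p+c['t'];p=c['K']@(p/p[2]);return p[:2]
poly=np.array([prj(mid+q) for q in(y*.19+[0,0,.125]+x*.005,-y*.19+[0,0,.125]+x*.005,x*.157-y*.19+[0,0,.09],x*.157+y*.19+[0,0,.09])],np.int32)
led=np.array([prj(mid+q+[0,0,.13]) for q in(y*.185-x*.003,-y*.185-x*.003,-y*.185-x*.155,y*.185-x*.155)],np.int32)
df=cv2.absdiff(im,o).max(2)
hs=cv2.cvtColor(im,cv2.COLOR_BGR2HSV)
for n,pl in(('chute',poly),('ledge',led)):
    m=np.zeros(df.shape,'uint8');cv2.fillPoly(m,[pl],255);print(n,pl.tolist())
    mm=m&((df>35)*255).astype('uint8');k,l,st,ce=cv2.connectedComponentsWithStats(mm)
    print('changed',[(ce[i].round(),st[i]) for i in range(1,k) if st[i,4]>25])
    mm=m&(hs[...,1]<45).astype('uint8')*255
    if n=='ledge':
        k,l,st,ce=cv2.connectedComponentsWithStats(mm);print('grey',[(ce[i].round(),st[i]) for i in range(1,k) if st[i,4]>40])
s=ctrl.get_state();print(s['eef_pos'],s['contact_force'],s['time'])
E
```

```text
time: 7.32
eef_pos: [0.5702, 0.2037, 0.1182]
tcp_rot: [-0.085, 0.996, 0.0, 0.001]
contact_force: [-0.8, -0.1, 0.7]
opening: -0.0
finger_force: 0.0
time: 8.15
eef_pos: [0.4761, 0.3259, 0.1897]
tcp_rot: [-0.085, 0.996, 0.0, 0.001]
contact_force: [0.7, -0.1, 0.4]
opening: -0.003
finger_force: 0.0
chute [[408, 186], [270, 323], [370, 413], [487, 237]]
changed [(array([414., 284.]), array([406, 274,  16,  21,  77], dtype=int32))]
ledge [[403, 183], [267, 314], [191, 259], [333, 154]]
changed [(array([317., 214.]), array([ 229,  163,  159,   92, 5996], dtype=int32))]
grey [(array([311., 211.]), array([291, 194,  41,  36, 929], dtype=int32)), (array([271., 261.]), array([255, 245,  33,  30, 380], dtype=int32)), (array([271., 256.]), array([265, 251,  14,  11, 107], dtype=int32))]
[0.4749433  0.33040686 0.1897152 ] [-1.89801962  1.27613168 -0.18371657] 8.2
```

```bash
python3 -m creep '[{"x":0,"y":10,"z":0,"rx":0,"ry":0,"rz":0,"grip":0.0},{"x":0,"y":10,"z":0,"rx":0,"ry":0,"rz":0,"grip":0.0},{"x":0,"y":10,"z":0,"rx":0,"ry":0,"rz":0,"grip":0.0},{"x":0,"y":10,"z":0,"rx":0,"ry":0,"rz":0,"grip":0.0},{"x":0,"y":0,"z":0,"rx":0,"ry":0,"rz":0,"grip":0.0},{"x":0,"y":0,"z":0,"rx":0,"ry":0,"rz":0,"grip":0.0},{"x":0,"y":0,"z":0,"rx":0,"ry":0,"rz":0,"grip":0.0},{"x":0,"y":0,"z":0,"rx":0,"ry":0,"rz":0,"grip":0.0},{"x":0,"y":0,"z":0,"rx":0,"ry":0,"rz":0,"grip":0.0},{"x":0,"y":0,"z":0,"rx":0,"ry":0,"rz":0,"grip":0.0}]' | tail -4
python3 - <<'E'
from go import *
from plant import optics
D=pickle.load(open('c.pkl','rb'));prev=cv2.imread('pics/h.png')
a=np.radians(9.7);x=np.array([np.cos(a),np.sin(a),0]);y=np.array([-x[1],x[0],0]);mid=np.array([.5827,.0784,0])
for n in('scene','top'):
    c=optics.read_camera(n);im=c['color'];o=D[n]['color']
    if n=='scene':
        print('moved since h',int((cv2.absdiff(im,prev)[255:320,370:460].max(2)>35).sum()))
        for z in(.005,.02,.04,.07):
            p=cast(c,[(414,284)],z)[0]-mid;print(z,'station',(p@x).round(3),(p@y).round(3))
    else:
        mk=np.zeros(im.shape[:2],'uint8');cv2.fillPoly(mk,[np.array([(148,78),(352,47),(368,116),(157,150)])],255)
        df=((cv2.absdiff(im,o).max(2)>30)&(mk>0)).astype('uint8');k,l,st,ce=cv2.connectedComponentsWithStats(df)
        print('top chute change',[(ce[i].round(),st[i]) for i in range(1,k) if st[i,4]>15])
        for r in((250,160,295,202),(322,135,364,172)):
            f=lambda q:np.argwhere(cv2.cvtColor(q,cv2.COLOR_BGR2HSV)[r[1]:r[3],r[0]:r[2],1]<45).mean(0);print('kept part then/now px',f(o),f(im))
E
```

```text
tcp_rot: [-0.084, 0.996, -0.0, -0.0]
contact_force: [-0.1, -0.6, -0.1]
opening: 0.0
finger_force: 0.0
moved since h 0
0.005 station 0.09 0.095
0.02 station 0.093 0.081
0.04 station 0.098 0.063
0.07 station 0.104 0.036
top chute change [(array([197., 124.]), array([180, 116,  48,  18, 421], dtype=int32)), (array([258., 133.]), array([243, 130,  27,   7,  75], dtype=int32))]
kept part then/now px [21.9731243  18.06718925] [22.2042503  18.24911452]
kept part then/now px [19.16716867 20.22891566] [19.17797888 20.173454  ]
```

```bash
python3 -c "
from plant import sign_off
print(sign_off())"
```

```text
the job is handed in; nothing more can be done
None
```

I pushed the bracket over the lip and it lies still low in the chute by the camera checks, the heat sink and loudspeaker have not moved, and the job is handed in (no verdict was returned).

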